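# Set the three code drums on a garage tool case and slide its bolt open

### The arm

A 6-joint arm with a two-finger parallel gripper is mounted at the origin on the work surface. World frame = base frame: x ahead of the robot, y to its left, z up, the work surface at z = 0. Lengths are in mm, angles in rad, forces in N, time in s.
With the tool pointing down it reaches from about 300 to 775 mm from the base axis. Payload 14.6 kg.
Tool frame: the origin (TCP) lies at the very end of the fingers, on their centre line; the grasp point (between the pads) lies 19 mm behind it; z points along the fingers, y is the line along which they close (so a half turn about z gives the same grasp; the last joint's range is limited). The gripper opens to 94 mm and grips with 3 to 60 N. Pads are 16 mm wide; open, the fingers measure 119 mm over their backs; the gripper's body (75 mm by 177 mm) begins 78 mm behind the grasp point.
Start: joints at [-1.41, 0.3, 1.521, -0, 1.321, -0.067], TCP at [124.203, -535.783, 205.446] pointing down, gripper open.
Joint ranges: [-3.03, 3.03], [-0.79, 2.21], [0.23, 2.52], [-1.04, 4.18], [0, 3.07], [-2.55, 2.55]. Speed limits (rad/s): [2.22, 2.22, 2.57, 3.14, 3.14, 3.14].

### API

Orientations are given as [roll, pitch, yaw] about the fixed x, y, z axes, in that order (R = Rz(yaw) Ry(pitch) Rx(roll)).
In Python, from cell import manip, camera, get_calibration gives the robot as it stands. The module is installed in compiled form; this text tells all that it offers.
- The arm moves only by the tool jog_arm, never from a script. Its argument "plan" is one flat list of numbers, 6 for each row, row after row: the shift along the world's x, y, z in m, then the turn, a rotation vector about the world's x, y, z in degrees. A call has 1 to 20 rows; each row is the pose to reach, as a shift and turn from the pose commanded when the call began; what a row does not reach only later rows make up. A row lasts 1/10 s, in which the tool goes at most 50 mm and 8.59 degrees, less where a joint would pass 70% of its speed; a pose out of reach is approached as far as the arm can. A call with a gripper value outside its range is refused whole. "claw" is the finger opening in m, from 0 to 0.094, set as the call begins (left out, the last holds). The fingers move at their own pace and stop on an object; "force" is the grip in N (left out, the last holds). Time passes only in rows, so rows that repeat a pose let the fingers close. It gives the time, the measured TCP pose, the force, the opening and the grip force at its end, in the units of the state.
- manip.read_state(): the state, without advancing time (a new reading comes with each control period).
- camera(name): name is "scene" or "top" or "wrist"; returns (picture, depth): 384x512x3 uint8, red, green, blue; 384x512 float32, mm along the optical axis (not along the pixel's ray), 0 where there is no reading.
- get_calibration(name): a dict with "fx", "fy", "cx", "cy" (pixels), "origin" and "attitude" of the camera in the world. Camera axes: x right, y down, z forward; pixel columns grow to the right and rows downward; lengths in mm; the calibration is good to about 2 mm. A picture is of the moment at which its call begins: read the wrist's pose just before it. get_calibration takes no time and is no camera call; for the wrist camera it gives the pose at the moment of the call.
- manip.sign_off(): hands the job in; it is judged then, once.
The state is a dict: "clock": time; "joints": joint angles; "qd": joint speeds; "effort": joint torques, N m; "eef_pos": TCP position; "eef_rot": TCP orientation; "wrist_force": force on the tool from outside, world axes, zero at the start; "moment": the same for the moment, N m; "finger_gap": finger opening in mm; "finger_force": force on a finger pad.
Only numpy, scipy, OpenCV 4.12 (cv2) and the standard library are available. Lean on these libraries where they do the work, as an engineer would, in place of code of your own. Each camera call takes 0.05 s, during which the arm holds its last target. There are 200 camera calls.

### The job

Unlock the tool case on the bench: turn the three code drums until, from the robot's left to its right, yellow, blue and red lie squarely on top, while the bolt is still shut. Then gently slide the orange-knobbed bolt to the robot's right as far as it goes, without forcing it. Leave the sander, the bit tray and the drill where they are.

Things in the scene. Friction and masses are not known exactly. Their poses are not given: they have to be found in the camera images.
- case: grey tool case fixed to the bench, 260 (x) by 310 (y) by 100 mm high (flat top at z = 100 mm). Origin on the bench under the middle of the drum axle; +x away from the robot, +y to the robot's left, z up. Spans x -172 to +88, y +-155 mm. Three star drums stand half out of the top on one axle along y at x = 0, z = 105 mm; axle end blocks at y = +-131 rise 27 mm above the top.
- drum_left (a joint): turning angle of the left code drum (rad, endless, no clicks). 0 or any whole turns = yellow squarely on top; growing angle carries the top away from the robot (case +x). Centre at case (0, +75, 105) mm, 36 mm wide in y plus a 10 mm disc on its +y side. Stays where left; a push of about 1 to 2 N on a rib turns it; may coast if flicked.
- drum_middle (a joint): turning angle of the middle code drum (rad, endless, no clicks). 0 or any whole turns = blue squarely on top; growing angle carries the top away from the robot (case +x). Centre at case (0, 0, 105) mm, 36 mm wide in y plus a 10 mm disc on its +y side. Stays where left; a push of about 1 to 2 N on a rib turns it; may coast if flicked.
- drum_right (a joint): turning angle of the right code drum (rad, endless, no clicks). 0 or any whole turns = red squarely on top; growing angle carries the top away from the robot (case +x). Centre at case (0, -75, 105) mm, 36 mm wide in y plus a 10 mm disc on its +y side. Stays where left; a push of about 1 to 2 N on a rib turns it; may coast if flicked.
- drum_left_code (a point): centre of the yellow field of the left drum, 34 mm from the axle, z axis outward. Six 36 mm fields 60 deg apart: with yellow on top, going over the +x side come red, green, blue, black, white. Midway between fields, six grey ribs 8 mm thick reach 62 mm from the axle: push a rib in x with shut fingertips about 42 mm above the axle, lift, take the next.
- drum_middle_code (a point): centre of the blue field of the middle drum, 34 mm from the axle, z axis outward. Six 36 mm fields 60 deg apart: with blue on top, going over the +x side come black, white, yellow, red, green. Midway between fields, six grey ribs 8 mm thick reach 62 mm from the axle: push a rib in x with shut fingertips about 42 mm above the axle, lift, take the next.
- drum_right_code (a point): centre of the red field of the right drum, 34 mm from the axle, z axis outward. Six 36 mm fields 60 deg apart: with red on top, going over the +x side come green, blue, black, white, yellow. Midway between fields, six grey ribs 8 mm thick reach 62 mm from the axle: push a rib in x with shut fingertips about 42 mm above the axle, lift, take the next.
- bolt: sliding bolt on the case top: plate 34 (x) by 60 (y) by 8 mm with an upright orange knob 30 (x) by 20 (y) mm, top 45 mm above the case top. Origin on the case top under the knob; at case (-130, 20, 100) mm shut; slides 40 mm to case -y (robot's right) to a hard stop. Drag about 3 N, stays where left. Jams after 6 mm if a drum is over 0.2 rad off. More than 50 N of push is forcing.
- sander: yellow and black orbital sander standing on its round pad, 124 mm across, 122 mm high; origin under its centre. Bystander.
- tray: open two-part wooden tray with drill bits, 100 by 190 by 40 mm; origin under its centre. Bystander.
- drill: cordless drill standing on its black battery (75 by 115 mm), lime-green motor body on top, about 170 mm high; origin under the battery's centre. Bystander.

How it is judged:
By the outcome, as a careful person would: the job done as asked, in the order asked, and still so for the second after the job is handed in, with the robot touching nothing.
It also fails if it takes over 72 s, if anything falls off the work surface, if the arm or the gripper's body presses on something with over 40 N, if the wrist force passes 120 N, or if a joint passes its speed limit or range.

## Working session

There is one attempt and no reset: what is moved stays moved. The work goes in short steps, Python scripts to look and compute and a tool call to move; the robot and the scene stay as the last step left them, time stands still between calls to the robot, and variables do not carry over. Pictures are saved under pics/ and viewed, at most 10 in all, crops included, and the job is handed in when it is done.

Besides the shell and the picture viewer there is one more tool, called after "Request:" as name(argument=value, ...) on one line, values as JSON. jog_arm: Moves the arm, as the interface text tells. Its arguments: {"type":"object","properties":{"plan":{"type":"array"},"claw":{"type":"number"},"force":{"type":"number"}},"required":["plan"]}

```bash
mkdir -p pics; cat > h.py <<'E'
import numpy as np, cv2
from cell import manip, camera, get_calibration
def cal(n):
    c=get_calibration(n); return c
def R_of(c):
    a=np.array(c["attitude"],float)
    if a.shape==(3,3): return a
    from scipy.spatial.transform import Rotation as R
    return R.from_euler('xyz',a).as_matrix()
def cloud(n,d,c=None):
    c=c or cal(n); v,u=np.mgrid[:d.shape[0],:d.shape[1]]
    p=np.dstack([(u-c["cx"])/c["fx"]*d,(v-c["cy"])/c["fy"]*d,d])
    return p@R_of(c).T+np.array(c["origin"])
E
python3 - <<'E'
from h import *
for n in("top","scene"):
    c=cal(n);p,d=camera(n);cv2.imwrite(f"pics/{n}1.png",p[:,:,::-1]);np.savez(f"{n}1.npz",p=p,d=d);print(n,c)
    P=cloud(n,d,c);m=(d>0)
    h=P[...,2][m]; print(np.histogram(h,bins=range(-20,220,20)))
E
```

```text
top {'fx': 469.1318809230747, 'fy': 469.1318809230747, 'cx': 261.56781592385744, 'cy': 196.1843139733597, 'origin': array([ 243.65885426,    9.85957658, 1416.67723875]), 'attitude': array([-2.921726  ,  0.00677761, -1.64098183])}
(array([57402, 55650,  2631,   745,   363,  3694,  4881,  1243,  1110,
         795,     0]), array([-20,   0,  20,  40,  60,  80, 100, 120, 140, 160, 180, 200]))
scene {'fx': 376.8108151416326, 'fy': 376.8108151416326, 'cx': 250.81767180723705, 'cy': 190.45401386143303, 'origin': array([1179.71515018,  315.38346518,  849.2323578 ]), 'attitude': array([-2.36201081e+00, -3.40051852e-04,  2.01504260e+00])}
(array([95203, 15039,  4996,  3022,  5437,  6900,  3639,  2715,  2018,
        1792,  2881]), array([-20,   0,  20,  40,  60,  80, 100, 120, 140, 160, 180, 200]))
```

View pics/top1.png

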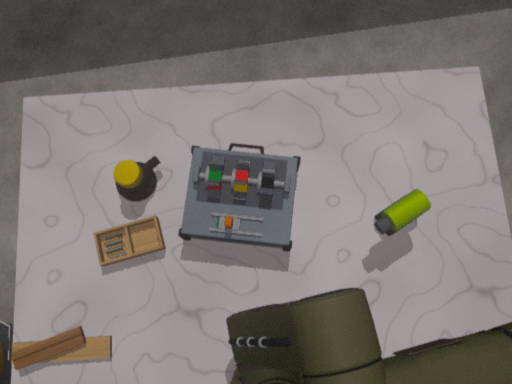

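View pics/scene1.png

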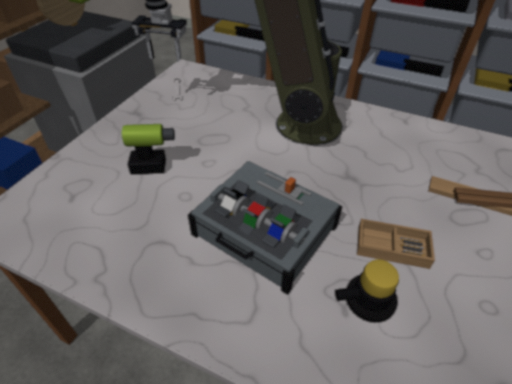

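The top view shows the case centred near pixel (240,195). The drums are on row 180 at columns 215, 241 and 268, and the orange knob is at (228,222). In the scene view the drums read white/black, red/green and green/blue. Next I'll measure the case pose and the drum profile.

```bash
cat >> h.py <<'E'
def load(n): z=np.load(n); return z['p'],z['d']
def tocase(P,o,yaw):
    c,s=np.cos(yaw),np.sin(yaw); q=P-np.array([o[0],o[1],0]); 
    return np.stack([c*q[...,0]+s*q[...,1],-s*q[...,0]+c*q[...,1],q[...,2]],-1)
def cname(rgb):
    h,s,v=cv2.cvtColor(np.uint8([[rgb]]),cv2.COLOR_RGB2HSV)[0,0]
    if v<45:return 'K'
    if s<90:return 'W' if v>140 else 'g'
    return 'R' if h<8 or h>170 else 'Y' if h<40 else 'G' if h<85 else 'B'
def drums(P,p,o,yaw):
    Q=tocase(P,o,yaw)
    for n,y0 in(("L",75),("M",0),("R",-75)):
        m=(abs(Q[...,1]-y0)<15)&(abs(Q[...,0])<75)&(Q[...,2]>108)
        q=Q[m];c=p[m];r=np.hypot(q[:,0],q[:,2]-105);a=np.degrees(np.arctan2(q[:,0],q[:,2]-105))
        rb=(r>44)&(r<66)
        ph=np.angle(np.mean(np.exp(6j*np.radians(a[rb]))))/6
        print(n,'n',rb.sum(),'rib phase mod60',round(np.degrees(ph),1),'R',round(abs(np.mean(np.exp(6j*np.radians(a[rb])))),2),'rib hist',np.histogram(a[rb],range(-90,91,15))[0])
        f=(r<41)&(r>28)
        for k in range(-75,90,15):
            s=f&(abs(a-k)<7.5)
            if s.sum()>2: print('   ',k,s.sum(),''.join(cname(x) for x in c[s][:30]),np.median(c[s],0))
E
python3 - <<'E'
from h import *
from scipy.spatial.transform import Rotation as R
p,d=load("top1.npz");P=cloud("top",d)
m=((abs(P[...,2]-100)<10)&(d>0)).astype(np.uint8)
m=cv2.morphologyEx(m,cv2.MORPH_OPEN,np.ones((3,3)))
n,l,st,_=cv2.connectedComponentsWithStats(m);k=1+np.argmax(st[1:,4])
mm=cv2.morphologyEx((l==k).astype(np.uint8),cv2.MORPH_CLOSE,np.ones((25,25)))>0
print(st[k],np.median(P[(l==k)][:,2]))
# cast ray onto z=100
c=cal("top");v,u=np.nonzero(mm);D=np.stack([(u-c['cx'])/c['fx'],(v-c['cy'])/c['fy'],u*0+1],1)@R_of(c).T
X=c['origin']+D*((100-c['origin'][2])/D[:,2])[:,None]
r=cv2.minAreaRect(X[:,:2].astype(np.float32));print(r)
hs=cv2.cvtColor(p,cv2.COLOR_RGB2HSV)
(cx,cy),(w,h),a=r
for aa in(a,a-90,a+90):
    if abs(aa)<46: yaw=np.radians(aa)
o=np.array([cx,cy])+42*np.array([np.cos(yaw),np.sin(yaw)])
km=(hs[...,0]>5)&(hs[...,0]<18)&(hs[...,1]>180)&(hs[...,2]>120)&(P[...,2]>115)
K=tocase(P,o,yaw); mk=km&(abs(K[...,0]+130)<40)
print('case',o,np.degrees(yaw),'knob case',K[mk].mean(0),mk.sum(), 'knob world',P[mk].mean(0))
drums(P,p,o,yaw)
p2,d2=load("scene1.npz");print('scene');drums(cloud("scene",d2),p2,o,yaw)
s=manip.read_state();print(s)
cw=cal('wrist');print(cw)
E
```

```text
[ 181  147  117   99 7179] 100.28160984264764
((546.1729736328125, 60.182342529296875), (309.0976867675781, 260.0592041015625), 79.57623291015625)
case [587.47982681  52.58340312] -10.42376708984375 knob case [-128.43987254   19.08652581  144.94647169] 55 knob world [464.61293147  94.5931919  144.94647169]
L n 182 rib phase mod60 25.1 R 0.89 rib hist [ 8  0  0 27 23  0  0 62  5  0  0 57]
    -75 23 RRRRRRRRRRRRRRRRgRRRRRR [98. 30. 32.]
    -60 11 RRRRRRRRRRR [101.  35.  34.]
    -30 16 GGggggGGGGGGGggg [53.5 85.5 60. ]
    -15 34 GGGGGGGGGGGGGGGGGGGGGGGGGGGGGG [ 26.5 105.   39.5]
    0 31 GGGGGGGGGGGGGGGGGGGGGGGGGGGGGG [ 25. 106.  39.]
    15 40 ggggGGGGGGgGGGGGGGGGGGGGGGGGGG [30.  98.5 40. ]
    30 6 GgGGGg [39.5 69.5 45.5]
M n 174 rib phase mod60 -21.6 R 0.91 rib hist [53  9  0  0 36  0  0  1 74  0  0  1]
    -75 31 YYYYYYYggYYYYYYYYYggggggggYggg [85. 73. 45.]
    -60 26 YYYYYYYYYYYYYYYYYYYYYYYYYY [124.  97.   0.]
    -45 25 YYYYYYYYYYYYYYYYYYYYYYYYY [124.  99.   0.]
    -30 10 YYYYYYYYYY [114.   91.   18.5]
    -15 16 RRRRRRRRRRRRRRRR [152.   45.5  47.5]
    0 34 RRRRRRRRRRRRRRRRR
[... 2237 characters left out ...]
      -0.00060245]), 'effort': array([ 1.16351348e-03, -5.32649231e+01, -3.53287303e+01,  7.09242490e-02,
        2.34777981e-02, -5.34850994e-05]), 'eef_pos': array([ 124.15836993, -535.56959555,  204.93958126]), 'eef_rot': array([-3.14055304e+00, -1.05685404e-04,  2.27742892e-01]), 'wrist_force': array([-0.22266806,  1.0141593 ,  0.03315051]), 'moment': array([-0.00078734,  0.01909353,  0.00076877]), 'finger_force': 0.0, 'finger_gap': 94.14127052068449}
{'fx': 290.29106418173154, 'fy': 290.29106418173154, 'cx': 255.49301503987428, 'cy': 187.15895769730895, 'origin': array([ 194.80492713, -519.79401774,  384.61487708]), 'attitude': array([ 2.88256268e+00,  1.92112368e-03, -1.34284459e+00])}
```

Request:
jog_arm(plan=[0.1, 0.16, 0.025, 0, 0, -8, 0.2, 0.32, 0.025, 0, 0, -16, 0.3, 0.47, 0.025, 0, 0, -23.5, 0.427, 0.669, 0.025, 0, 0, -23.5, 0.427, 0.669, 0.025, 0, 0, -23.5, 0.427, 0.669, 0.025, 0, 0, -23.5, 0.427, 0.669, 0.025, 0, 0, -23.5, 0.427, 0.669, 0.025, 0, 0, -23.5, 0.427, 0.669, 0.025, 0, 0, -23.5, 0.427, 0.669, 0.025, 0, 0, -23.5, 0.427, 0.669, 0.025, 0, 0, -23.5, 0.427, 0.669, 0.025, 0, 0, -23.5, 0.427, 0.669, 0.025, 0, 0, -23.5, 0.427, 0.669, 0.025, 0, 0, -23.5, 0.427, 0.669, 0.025, 0, 0, -23.5, 0.427, 0.669, 0.025, 0, 0, -23.5, 0.427, 0.669, 0.025, 0, 0, -23.5, 0.427, 0.669, 0.025, 0, 0, -23.5, 0.427, 0.669, 0.025, 0, 0, -23.5, 0.427, 0.669, 0.025, 0, 0, -23.5], claw=0, force=20)

```text
clock: 2.1
eef_pos: [550.9, 132.2, 230.8]
eef_rot: [-3.142, -0.0, -0.184]
wrist_force: [0.3, -0.1, -0.2]
finger_gap: 0.6
finger_force: 0.0
```

Request:
jog_arm(plan=[0, 0, -0.045, 0, 0, 0, 0, 0, -0.083, 0, 0, 0, 0, 0, -0.083, 0, 0, 0, 0.0079, -0.0014, -0.083, 0, 0, 0, 0.0157, -0.0029, -0.083, 0, 0, 0, 0.0236, -0.0043, -0.083, 0, 0, 0, 0.0295, -0.0054, -0.083, 0, 0, 0, 0.0354, -0.0065, -0.083, 0, 0, 0, 0.0413, -0.0076, -0.083, 0, 0, 0, 0.0462, -0.0085, -0.083, 0, 0, 0, 0.0502, -0.0092, -0.083, 0, 0, 0, 0.0541, -0.0099, -0.083, 0, 0, 0, 0.057, -0.0105, -0.083, 0, 0, 0, 0.059, -0.0109, -0.083, 0, 0, 0, 0.0606, -0.0111, -0.083, 0, 0, 0, 0.0606, -0.0111, -0.083, 0, 0, 0, 0.0606, -0.0111, -0.083, 0, 0, 0, 0.0606, -0.0111, -0.045, 0, 0, 0, 0.0606, -0.0111, 0, 0, 0, 0, 0.02, -0.004, 0, 0, 0, 0])

```text
clock: 4.1
eef_pos: [575.9, 129.0, 237.6]
eef_rot: [-3.137, -0.013, -0.184]
wrist_force: [1.0, 0.2, 0.4]
finger_gap: 0.6
finger_force: 0.0
```

```bash
cat > chk.py <<'E'
from h import *
import sys
o=np.array([587.5,52.6]);yaw=np.radians(-10.42)
print(manip.read_state()['eef_pos'])
for n in sys.argv[2:]:
    c=cal(n);p,d=camera(n);print(n,c['origin'] if n=='wrist' else '');cv2.imwrite(f"pics/{n}{sys.argv[1]}.png",p[:,:,::-1]);drums(cloud(n,d,c),p,o,yaw)
E
python3 chk.py 2 scene wrist | grep -E "rib|wr|sc|^\[| 0 "
```

```text
[575.85940591 129.01516208 237.58624609]
scene 
L n 201 rib phase mod60 -29.6 R 0.88 rib hist [ 0  0  0  3 71  0  0 12 41  0  0 74]
    0 31 RRRRRRRRRRRRRRRRRRRRRRRRRRRRRR [140.  28.  27.]
M n 131 rib phase mod60 -17.8 R 0.96 rib hist [25  0  0  0 48 19  0  0 37  2  0  0]
    0 31 RRRRRRRRRRRRRRRRRRRRRRRRRRRRRR [147.  30.  29.]
R n 186 rib phase mod60 19.2 R 0.92 rib hist [ 0  0  0 58  0  0  0 55  0  0 35 38]
    0 8 gKKKKKKK [12.5 12.5 14. ]
wrist [638.14464184 115.89942739 412.49108532]
L n 1850 rib phase mod60 27.2 R 0.89 rib hist [ 50   0   0  87 520   0   0 535  60   0   0 598]
    0 285 RRRRRRRRRRRRRRRRRRRRRRRRRRRRRR [213.  49.  48.]
M n 1710 rib phase mod60 -20.6 R 0.92 rib hist [443   4   0   0 587   3   0   0 673   0   0   0]
    0 305 RRRRRRRRRRRRRRRRRRRRRRRRRRRRRR [218.  49.  48.]
R n 1784 rib phase mod60 15.6 R 0.9 rib hist [  0   0  20 604   0   0 234 236   0   0 665  25]
    0 289 KKKKKKKKKKKKKKKKKKKKKKKKKgKKKK [40. 38. 38.]
```

View pics/wrist2.png

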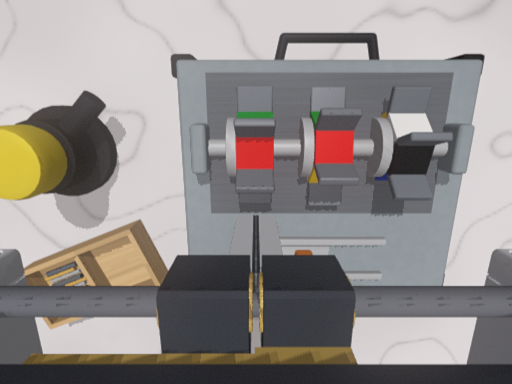

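The wrist view shows the left drum with red on top at (255,150), the middle one with red at (335,148) and the right one with black/white at (410,145). Stroke 1 landed squarely, so I'll do stroke 2 on the left drum.

Request:
jog_arm(plan=[-0.02, 0.004, 0, 0, 0, 0, -0.02, 0.004, 0, 0, 0, 0, -0.02, 0.004, -0.045, 0, 0, 0, -0.02, 0.004, -0.083, 0, 0, 0, -0.0121, 0.0026, -0.083, 0, 0, 0, -0.0043, 0.0011, -0.083, 0, 0, 0, 0.0036, -0.0003, -0.083, 0, 0, 0, 0.0095, -0.0014, -0.083, 0, 0, 0, 0.0154, -0.0025, -0.083, 0, 0, 0, 0.0213, -0.0036, -0.083, 0, 0, 0, 0.0262, -0.0045, -0.083, 0, 0, 0, 0.0302, -0.0052, -0.083, 0, 0, 0, 0.0341, -0.0059, -0.083, 0, 0, 0, 0.037, -0.0065, -0.083, 0, 0, 0, 0.039, -0.0069, -0.083, 0, 0, 0, 0.0411, -0.0071, -0.083, 0, 0, 0, 0.0411, -0.0071, -0.083, 0, 0, 0, 0.0411, -0.0071, -0.045, 0, 0, 0, 0.0411, -0.0071, 0, 0, 0, 0, 0.0411, -0.0071, 0, 0, 0, 0])

```text
clock: 6.2
eef_pos: [614.3, 122.4, 237.2]
eef_rot: [-3.138, -0.01, -0.182]
wrist_force: [-0.3, 0.4, 0.0]
finger_gap: 0.8
finger_force: 0.0
```

Request:
jog_arm(plan=[0.016, -0.041, 0, 0, 0, 0, 0.0315, -0.082, 0, 0, 0, 0, 0.0315, -0.082, -0.04, 0, 0, 0, 0.0315, -0.082, -0.0834, 0, 0, 0, 0.0315, -0.082, -0.0934, 0, 0, 0, 0.0246, -0.0807, -0.0934, 0, 0, 0, 0.0177, -0.0795, -0.0934, 0, 0, 0, 0.0128, -0.0786, -0.0884, 0, 0, 0, 0.0079, -0.0777, -0.0834, 0, 0, 0, 0, -0.0762, -0.0834, 0, 0, 0, -0.0078, -0.0748, -0.0834, 0, 0, 0, -0.0147, -0.0735, -0.0834, 0, 0, 0, -0.0206, -0.0724, -0.0834, 0, 0, 0, -0.0255, -0.0715, -0.0834, 0, 0, 0, -0.0295, -0.0708, -0.0834, 0, 0, 0, -0.0324, -0.0702, -0.0834, 0, 0, 0, -0.0349, -0.0698, -0.0834, 0, 0, 0, -0.037, -0.0694, -0.0834, 0, 0, 0, -0.037, -0.0694, -0.0834, 0, 0, 0, -0.037, -0.0694, -0.045, 0, 0, 0])

```text
clock: 8.2
eef_pos: [573.2, 52.7, 181.4]
eef_rot: [3.14, 0.009, -0.182]
wrist_force: [0.9, 0.3, -0.0]
finger_gap: 0.5
finger_force: 0.0
```

```bash
python3 chk.py 3 scene | grep -E "rib|wr|sc|^\[| 0 "
```

```text
[573.20384257  52.68071392 181.42789858]
scene 
L n 186 rib phase mod60 -29.0 R 0.89 rib hist [ 0  0  0  4 70  0  0  7 43  0  0 62]
    0 30 YYYYYYYYYYYYYYYYYYYYYYYYYYYYYY [180. 145.  59.]
M n 197 rib phase mod60 27.3 R 0.9 rib hist [ 0  0  0 17 45  0  0 26 24  0  0 85]
    0 25 GGGGGGGGGGGGGGGGGGGGGGGGG [29. 87. 36.]
R n 187 rib phase mod60 19.0 R 0.92 rib hist [ 0  0  0 58  0  0  0 53  0  0 43 33]
    0 11 KKKKKKKKKKK [17. 16. 16.]
```

Request:
jog_arm(plan=[0, 0, 0.03, 0, 0, 0, 0.03, -0.0055, 0.03, 0, 0, 0, 0.0567, -0.0104, 0.03, 0, 0, 0, 0.0567, -0.0104, 0.03, 0, 0, 0, 0.0567, -0.0104, -0.01, 0, 0, 0, 0.0567, -0.0104, -0.0384, 0, 0, 0, 0.0507, -0.0093, -0.0384, 0, 0, 0, 0.0448, -0.0082, -0.0384, 0, 0, 0, 0.0389, -0.0072, -0.0384, 0, 0, 0, 0.033, -0.0061, -0.0384, 0, 0, 0, 0.0271, -0.005, -0.0384, 0, 0, 0, 0.0222, -0.0041, -0.0384, 0, 0, 0, 0.0173, -0.0032, -0.0384, 0, 0, 0, 0.0134, -0.0025, -0.0384, 0, 0, 0, 0.0094, -0.0017, -0.0384, 0, 0, 0, 0.0065, -0.0012, -0.0384, 0, 0, 0, 0.004, -0.0007, -0.0384, 0, 0, 0, 0.0026, -0.0005, -0.0384, 0, 0, 0, 0.0026, -0.0005, -0.0384, 0, 0, 0, 0.0026, -0.0005, 0.0, 0, 0, 0])

```text
clock: 10.25
eef_pos: [575.8, 52.2, 181.4]
eef_rot: [3.14, 0.009, -0.182]
wrist_force: [0.9, -0.2, -0.3]
finger_gap: 0.4
finger_force: 0.0
```

```bash
python3 chk.py 4 scene | grep -E "rib|wr|sc|^\[| 0 "
```

```text
[575.81769175  52.16195718 181.41947453]
scene 
L n 192 rib phase mod60 -28.9 R 0.89 rib hist [ 0  0  0  7 69  0  0  8 44  0  0 64]
    0 30 YYYYYYYYYYYYYYYYYYYYYYYYYYYYYY [181. 146.  60.]
M n 180 rib phase mod60 -29.9 R 0.89 rib hist [ 0  0  0  3 59  0  0 11 35  0  0 72]
    0 27 BBBBBBBBBBBBBBBBBBBBBBBBBBB [ 17.  37. 126.]
R n 182 rib phase mod60 18.8 R 0.91 rib hist [ 0  0  0 56  0  0  0 53  0  0 46 27]
    0 9 KKKKKKKKK [11. 12. 13.]
```

Request:
jog_arm(plan=[0, 0, 0.03, 0, 0, 0, 0.02, -0.042, 0.03, 0, 0, 0, 0.0405, -0.0837, 0.03, 0, 0, 0, 0.0405, -0.0837, 0.03, 0, 0, 0, 0.0405, -0.0837, -0.01, 0, 0, 0, 0.0405, -0.0837, -0.0384, 0, 0, 0, 0.0346, -0.0826, -0.0384, 0, 0, 0, 0.0287, -0.0815, -0.0384, 0, 0, 0, 0.0228, -0.0804, -0.0384, 0, 0, 0, 0.0169, -0.0794, -0.0384, 0, 0, 0, 0.011, -0.0783, -0.0384, 0, 0, 0, 0.0061, -0.0774, -0.0384, 0, 0, 0, 0.0012, -0.0765, -0.0384, 0, 0, 0, -0.0028, -0.0757, -0.0384, 0, 0, 0, -0.0067, -0.075, -0.0384, 0, 0, 0, -0.0096, -0.0745, -0.0384, 0, 0, 0, -0.0121, -0.074, -0.0384, 0, 0, 0, -0.0136, -0.0738, -0.0384, 0, 0, 0, -0.0136, -0.0738, -0.0384, 0, 0, 0, -0.0136, -0.0738, 0.0, 0, 0, 0])

```text
clock: 12.3
eef_pos: [562.2, -21.4, 181.5]
eef_rot: [3.141, 0.009, -0.182]
wrist_force: [0.6, -0.5, 0.2]
finger_gap: 0.4
finger_force: 0.0
```

Request:
jog_arm(plan=[0, 0, 0.03, 0, 0, 0, 0.028, -0.005, 0.03, 0, 0, 0, 0.0541, -0.0099, 0.03, 0, 0, 0, 0.0541, -0.0099, 0.03, 0, 0, 0, 0.0541, -0.0099, -0.01, 0, 0, 0, 0.0541, -0.0099, -0.0384, 0, 0, 0, 0.0482, -0.0088, -0.0384, 0, 0, 0, 0.0423, -0.0077, -0.0384, 0, 0, 0, 0.0364, -0.0067, -0.0384, 0, 0, 0, 0.0305, -0.0056, -0.0384, 0, 0, 0, 0.0246, -0.0045, -0.0384, 0, 0, 0, 0.0197, -0.0036, -0.0384, 0, 0, 0, 0.0148, -0.0027, -0.0384, 0, 0, 0, 0.0108, -0.002, -0.0384, 0, 0, 0, 0.0069, -0.0013, -0.0384, 0, 0, 0, 0.004, -0.0007, -0.0384, 0, 0, 0, 0.0015, -0.0002, -0.0384, 0, 0, 0, 0, 0, -0.0384, 0, 0, 0, 0, 0, -0.0384, 0, 0, 0, 0, 0, 0, 0, 0, 0])

```text
clock: 14.3
eef_pos: [562.2, -21.4, 181.5]
eef_rot: [3.141, 0.009, -0.182]
wrist_force: [-0.0, 0.0, 0.3]
finger_gap: 0.2
finger_force: 0.0
```

```bash
python3 chk.py 5 scene | grep -E "rib|wr|sc|^\[| 0 "
```

```text
[562.23181689 -21.41110377 181.54698734]
scene 
L n 189 rib phase mod60 -28.9 R 0.89 rib hist [ 0  0  0  4 71  0  0 10 41  0  0 63]
    0 27 YYYYYYYYYYYYYYYYYYYYYYYYYYY [181. 147.  60.]
M n 181 rib phase mod60 -29.5 R 0.89 rib hist [ 0  0  0  2 62  0  0 11 38  0  0 68]
    0 28 BBBBBBBBBBBBBBBBBBBBBBBBBBBB [ 17.5  38.  127. ]
R n 158 rib phase mod60 -29.7 R 0.89 rib hist [ 0  0  0  2 58  0  0  9 33  0  0 56]
    0 29 YYYYYYYYYYYYYYYYYYYYYYYYYYYYY [180. 145.  59.]
```

Request:
jog_arm(plan=[0, 0, 0.03, 0, 0, 0, 0.028, -0.005, 0.03, 0, 0, 0, 0.0541, -0.0099, 0.03, 0, 0, 0, 0.0541, -0.0099, 0.03, 0, 0, 0, 0.0541, -0.0099, -0.01, 0, 0, 0, 0.0541, -0.0099, -0.0384, 0, 0, 0, 0.0482, -0.0088, -0.0384, 0, 0, 0, 0.0423, -0.0077, -0.0384, 0, 0, 0, 0.0364, -0.0067, -0.0384, 0, 0, 0, 0.0305, -0.0056, -0.0384, 0, 0, 0, 0.0246, -0.0045, -0.0384, 0, 0, 0, 0.0197, -0.0036, -0.0384, 0, 0, 0, 0.0148, -0.0027, -0.0384, 0, 0, 0, 0.0108, -0.002, -0.0384, 0, 0, 0, 0.0069, -0.0013, -0.0384, 0, 0, 0, 0.004, -0.0007, -0.0384, 0, 0, 0, 0.0015, -0.0002, -0.0384, 0, 0, 0, 0, 0, -0.0384, 0, 0, 0, 0, 0, -0.0384, 0, 0, 0, 0, 0, 0, 0, 0, 0])

```text
clock: 16.35
eef_pos: [562.2, -21.4, 181.6]
eef_rot: [3.141, 0.009, -0.182]
wrist_force: [0.1, -0.5, 0.1]
finger_gap: 0.9
finger_force: 0.0
```

Request:
jog_arm(plan=[0, 0, 0.045, 0, 0, 0, -0.024, 0.037, 0.045, 0, 0, 0, -0.048, 0.074, 0.045, 0, 0, 0, -0.072, 0.112, 0.045, 0, 0, 0, -0.0956, 0.1488, 0.045, 0, 0, 0, -0.0956, 0.1488, 0.045, 0, 0, 0, -0.0956, 0.1488, 0.045, 0, 0, 0])

```text
clock: 17.05
eef_pos: [468.6, 127.6, 230.7]
eef_rot: [3.142, -0.0, -0.181]
wrist_force: [-0.2, -0.6, 0.0]
finger_gap: 0.4
finger_force: 0.0
```

```bash
python3 chk.py 6 scene wrist| grep -E "rib|wr|sc|^\[| 0 "
```

```text
[468.55031671 127.60686336 230.66690664]
scene 
L n 202 rib phase mod60 -29.1 R 0.89 rib hist [ 0  0  0  5 70  0  0  9 45  0  0 73]
    0 29 YYYYYYYYYYYYYYYYYYYYYYYYYYYYY [170. 137.  56.]
M n 176 rib phase mod60 -29.8 R 0.9 rib hist [ 1  0  0  1 60  0  0 10 37  0  0 67]
    0 27 BBBBBBBBBBBBBBBBBBBBBBBBBBB [ 16.  35. 119.]
R n 163 rib phase mod60 -29.7 R 0.89 rib hist [ 0  0  0  4 57  0  0  9 34  0  0 59]
    0 24 RRRRRRRRRRRRRRRRRRRRRRRR [137.  27.  26.]
wrist [540.25067006 112.82443495 410.16552158]
L n 1392 rib phase mod60 29.3 R 0.9 rib hist [183   0   0 148 491   0   0 570   0   0   0   0]
    0 419 YYYYYYYYYYYYYYYYYYYYYYYYYYYYYY [216. 198.  52.]
M n 1303 rib phase mod60 28.1 R 0.91 rib hist [ 52   0   0 185 473   0   0 593   0   0   0   0]
    0 421 BBBBBBBBBBBBBBBBBBBBBBBBBBBBBB [ 36.  72. 185.]
R n 1302 rib phase mod60 28.0 R 0.91 rib hist [ 47   0   0 187 467   0   0 601   0   0   0   0]
    0 425 RRRRRRRRRRRRRRRRRRRRRRRRRRRRRR [199.  29.  28.]
```

View pics/wrist6.png

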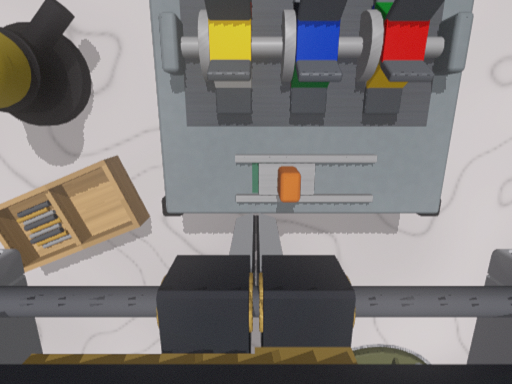

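The wrist view shows yellow, blue and red on top at (230,40), (318,40) and (406,40). The knob is at (289,184) with the bolt shut, so I'll descend beside it and push slowly.

Request:
jog_arm(plan=[0, 0, -0.05, 0, 0, 0, 0, 0, -0.095, 0, 0, 0, 0, 0, -0.11, 0, 0, 0, 0, 0, -0.11, 0, 0, 0, -0.0005, -0.003, -0.11, 0, 0, 0, -0.0011, -0.0059, -0.11, 0, 0, 0, -0.0016, -0.0089, -0.11, 0, 0, 0, -0.0022, -0.0118, -0.11, 0, 0, 0, -0.0027, -0.0148, -0.11, 0, 0, 0, -0.0033, -0.0177, -0.11, 0, 0, 0, -0.0038, -0.0207, -0.11, 0, 0, 0, -0.0043, -0.0236, -0.11, 0, 0, 0, -0.0049, -0.0266, -0.11, 0, 0, 0, -0.0054, -0.0295, -0.11, 0, 0, 0, -0.006, -0.0325, -0.11, 0, 0, 0, -0.0065, -0.0354, -0.11, 0, 0, 0, -0.0071, -0.0384, -0.11, 0, 0, 0, -0.0076, -0.0413, -0.11, 0, 0, 0, -0.0076, -0.0413, -0.11, 0, 0, 0])

```text
clock: 19.05
eef_pos: [460.9, 85.4, 120.3]
eef_rot: [3.141, 0.001, -0.183]
wrist_force: [-0.2, -0.1, 1.1]
finger_gap: 0.5
finger_force: 0.0
```

```bash
cat > k.py <<'E'
from h import *
o=np.array([587.5,52.6]);yaw=np.radians(-10.42)
s=manip.read_state();print('tcp',tocase(s['eef_pos'],o,yaw),'F',s['wrist_force'])
p,d=camera('scene');P=tocase(cloud('scene',d),o,yaw);hs=cv2.cvtColor(p,cv2.COLOR_RGB2HSV)
m=(hs[...,0]>4)&(hs[...,0]<18)&(hs[...,1]>170)&(hs[...,2]>90)&(abs(P[...,0]+130)<30)&(P[...,2]>138)&(abs(P[...,1])<70)
print('knob',P[m].mean(0),m.sum())
E
python3 k.py
```

```text
tcp [-130.48248868    9.40167613  120.30847138] F [-0.24107339 -0.08465688  1.10423014]
knob [-117.83603063  -10.43273985  141.77083886] 24
```

Request:
jog_arm(plan=[-0.0002, -0.001, 0, 0, 0, 0, -0.0004, -0.002, 0, 0, 0, 0, -0.0006, -0.003, 0, 0, 0, 0, -0.0007, -0.004, 0, 0, 0, 0, -0.0009, -0.005, 0, 0, 0, 0, -0.0011, -0.006, 0, 0, 0, 0, -0.0011, -0.006, 0, 0, 0, 0])

```text
clock: 19.8
eef_pos: [459.9, 79.7, 120.4]
eef_rot: [3.141, 0.0, -0.182]
wrist_force: [0.5, 1.6, -1.4]
finger_gap: 0.6
finger_force: 0.7
```

```bash
python3 k.py
```

```text
tcp [-130.37067908    3.61739799  120.41458743] F [ 0.45014037  1.58582769 -1.36658382]
knob [-117.28325399  -15.83057813  141.42107007] 23
```

Request:
jog_arm(plan=[-0.0001, -0.0007, 0, 0, 0, 0, -0.0002, -0.0014, 0, 0, 0, 0, -0.0004, -0.002, 0, 0, 0, 0, -0.0005, -0.0027, 0, 0, 0, 0, -0.0006, -0.0033, 0, 0, 0, 0, -0.0006, -0.0033, 0, 0, 0, 0])

```text
clock: 20.45
eef_pos: [459.6, 77.3, 120.6]
eef_rot: [-3.14, -0.0, -0.182]
wrist_force: [1.9, 9.6, -1.6]
finger_gap: 0.1
finger_force: 4.8
```

Request:
jog_arm(plan=[-0.0001, -0.0005, 0, 0, 0, 0, -0.0002, -0.001, 0, 0, 0, 0, -0.0002, -0.001, 0, 0, 0, 0])

```text
clock: 20.75
eef_pos: [459.6, 77.2, 120.6]
eef_rot: [-3.138, -0.001, -0.182]
wrist_force: [2.6, 17.9, -2.7]
finger_gap: 0.5
finger_force: 8.8
```

```bash
python3 k.py
```

```text
tcp [-130.2426772     1.0226997   120.61269895] F [ 2.58766333 17.9298914  -2.72466775]
knob [-117.60236746  -18.18906223  142.15455101] 19
```

Request:
jog_arm(plan=[0.0005, 0.003, 0, 0, 0, 0, 0.002, 0.012, 0, 0, 0, 0, 0.002, 0.012, 0.04, 0, 0, 0, 0.002, 0.012, 0.085, 0, 0, 0, 0.002, 0.012, 0.13, 0, 0, 0, -0.03, 0.05, 0.13, 0, 0, 0, -0.06, 0.09, 0.13, 0, 0, 0, -0.06, 0.09, 0.13, 0, 0, 0, -0.06, 0.09, 0.13, 0, 0, 0])

```text
clock: 21.7
eef_pos: [399.0, 166.3, 250.8]
eef_rot: [3.141, -0.001, -0.18]
wrist_force: [0.3, -0.1, -0.1]
finger_gap: 0.4
finger_force: 0.0
```

```bash
python3 k.py; sed "s/camera('scene')/load('scene1.npz')/" k.py > k0.py; python3 k0.py; python3 chk.py 7 scene wrist| grep -E "rib|wr|sc|^\[| 0 "
```

```text
tcp [-205.93013762   77.69503564  250.75691098] F [ 0.31967151 -0.13166317 -0.14798391]
knob [-121.28604669  -16.81648347  141.95637282] 31
tcp [-205.345218     77.09553484  250.57063932] F [0.63556687 0.51902696 0.6054546 ]
knob [-120.86697698   22.65982804  141.9865412 ] 31
[399.48494215 165.56334834 250.57063932]
scene 
L n 189 rib phase mod60 -28.7 R 0.88 rib hist [ 0  0  0  7 72  0  0 10 41  0  0 59]
    0 30 YYYYYYYYYYYYYYYYYYYYYYYYYYYYYY [168.5 136.   55. ]
M n 172 rib phase mod60 -29.3 R 0.89 rib hist [ 0  0  0  2 63  0  0 11 37  0  0 59]
    0 29 BBBBBBBBBBBBBBBBBBBBBBBBBBBBB [ 15.  34. 118.]
R n 168 rib phase mod60 -30.0 R 0.9 rib hist [ 0  0  0  4 55  0  0  9 33  0  0 67]
    0 23 RRRRRRRRRRRRRRRRRRRRRRR [136.  26.  26.]
wrist [470.97212619 151.02962009 430.0888454 ]
L n 166 rib phase mod60 -26.0 R 1.0 rib hist [166   0   0   0   0   0   0   0   0   0   0   0]
M n 50 rib phase mod60 -26.0 R 1.0 rib hist [50  0  0  0  0  0  0  0  0  0  0  0]
R n 63 rib phase mod60 -26.0 R 1.0 rib hist [63  0  0  0  0  0  0  0  0  0  0  0]
```

View pics/wrist7.png

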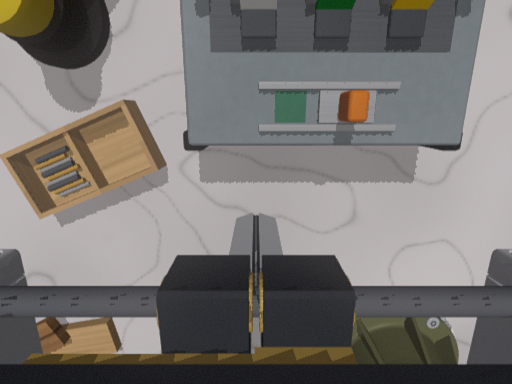

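The view shows the knob at (357,105), with the green patch uncovered at (290,107). The knob travelled 39.5 mm and met the hard stop, and the drums are still square.

```bash
python3 -c "
from cell import manip
print(manip.sign_off())"
```

```text
the job is handed in; nothing more can be done
None
```

The case is unlocked and handed in: yellow, blue and red are on top within about 2 degrees, and the bolt was then slid right about 39.5 mm to its stop, with a last measured push of about 18 N; the sander, tray and drill were not touched.

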